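Seat the filter retainer in the sterilisation container lid

TASK

Pick up the round filter retainer by its fin and put it into the round well of the container lid. Turn it gently until all five holes line up with the five studs, lower it over them until it lies flat on the floor of the well, and let go of it there. Never push, twist or drop it against the lid with more than 40 N, and do not disturb the bottle, can and bowl.

Things in the scene. Friction and masses are not known exactly. Their poses are not given: they have to be found in the camera images.
- retainer: Loose filter retainer, 0.18-0.35 kg: flat steel disc, 120 mm diameter, 6 mm thick, with a black fin on top to hold it by; lies on the table, fin up. Origin: centre of the underside, z up. Five equal round through holes, 12.5 mm wide, on a circle of 45 mm radius, the first on the retainer's +x axis, the others every 72 degrees.
- fin (a point): Middle of the fin's top edge, on the disc's axis 52 mm above the retainer's origin. The fin is 50 mm long (along the retainer's x), 12 mm thick (along its y) and stands 46 mm above the disc. Same axes as the retainer.
- lid: Aluminium container lid lying inside up, held fast on the table: 250 mm (its x) by 200 mm (its y), rim 24 mm high. Origin: centre of its underside. In its middle is the round filter well with five studs. Its yaw says nothing about the angle of the studs, which differs from lid to lid and is not measured: see it or find it by feel. The studs do not turn.
- well (a point): Centre of the well's floor, 12 mm above the table; axes of the lid. Round collar, bore 123 mm, flaring to 131 mm over its top 4 mm. On the floor five upright steel studs, 9 mm thick, every 72 degrees on a circle of 45 mm radius: straight for 8.5 mm, then tapering to a 4 mm tip 13 mm above the floor. The seated retainer's origin lies on this point.
- mouth (a point): Centre of the well's mouth, level with the collar's top edge, 22 mm above the floor. With its holes off the studs the retainer rests on the stud tips, underside 13 mm above the floor and rim already inside the bore; turning it by at most 72 degrees either way brings it into line, and it can go down.
- pump_bottle: Bystander: amber bottle with a white cap, 64 mm in diameter, 150 mm tall. Origin: centre of its underside.
- spray_can: Bystander: can with a paper label, 52 mm in diameter, 180 mm tall. Origin: centre of its underside.
- bowl: Bystander: steel bowl, 120 mm wide at the rim, 50 mm tall. Origin: centre of its underside.

How it is judged (in metres and radians):
On the way, in this order (a step that is already met when the one before it is completed fails the run):
1. the retainer is lifted clear of the table (height (world z) of retainer above 0.045 m), for 0.1 s.
2. the retainer lies down over all five studs on the floor of the well (z of retainer in the frame of well below 0.0025 m and horizontal distance between retainer and well below 0.005 m and angle between retainer's own z axis and vertical below 0.04 rad), for 0.2 s.
At the end, for the whole second after the job is handed in: The retainer lies in the well with all five studs through its holes, its underside within 2.5 mm of the well's floor, within 5 mm of the well's centre, level within 0.04 rad, at rest and released; the three bystanders are within 30 mm of where they stood (all of step 2 and z of retainer in the frame of well above -0.0025 m and linear speed of retainer below 0.02 m/s and distance of each of pump_bottle, spray_can, bowl from where it was at the start of the episode below 0.03 m); the robot touches nothing.
It fails at once if the retainer is pushed, twisted or dropped against the lid with more than 40 N (contact force between retainer and lid above 40 N).
It fails at once if a bystander is moved by more than 30 mm (distance of any of pump_bottle, spray_can, bowl from where it was at the start of the episode above 0.03 m).
It also fails if it takes over 72 s, if anything falls off the work surface, if the arm or the gripper's body presses on something with over 40 N, if the wrist force passes 120 N, or if a joint passes its speed limit or range.

ROBOT

A 6-joint arm with a two-finger parallel gripper is mounted at the origin on the work surface. World frame = base frame: x ahead of the robot, y to its left, z up, the work surface at z = 0. Lengths are in mm, angles in degrees, forces in N, time in s.
With the tool pointing down it reaches from about 325 to 775 mm from the base axis. Payload 5.5 kg.
Tool frame: the origin (TCP) lies midway between the tips of the shut fingers; the grasp point (between the pads) lies 19 mm behind it; z points along the fingers, y is the line along which they close (so a half turn about z gives the same grasp; the last joint's range is limited). The gripper opens to 88 mm and grips with 3 to 60 N. Pads are 20 mm wide; open, the fingers measure 115 mm over their backs; the gripper's body (75 mm by 178 mm) begins 61 mm behind the grasp point.
Start: joints at [63.329, 5.22, 70.514, -0, 104.267, -3.249], TCP at [238.511, 550.571, 222.631] pointing down, gripper open.
Joint ranges: [-164.24, 164.24], [-49.07, 125.15], [9.68, 141.18], [-86.29, 266.29], [3.28, 154.24], [-151.56, 151.56]. Speed limits (degrees/s): [147.25, 147.25, 172.46, 180, 180, 180].

INTERFACE

Orientations are given as a 3x3 rotation matrix whose columns are the frame's x, y, z axes.
In Python, from rig import get_state, capture, workorder gives the robot as it stands.
- The arm moves only by the tool carry_out, never from a script. Its argument "motion" is a list of rows, each an object of numbers: "wx", "wy", "wz": the turn, a rotation vector about the tool's x, y, z in units of 6 degrees (1.0 is 6 degrees); "tx", "ty", "tz": the shift along the tool's x, y, z in units of 40 mm (1.0 is 40 mm); "hand": the finger opening in mm, from 0 to 87.8. A call has 1 to 20 rows; each row shifts and turns the commanded pose from where the row before left it, along the tool's axes as they then stand; what a row does not reach is not made up. A row lasts 1/10 s, in which the tool goes at most 50 mm and 8.59 degrees, less where a joint would pass 70% of its speed; a pose out of reach is approached as far as the arm can. A call is refused whole if a number of a shift passes 1 or a number of a turn 1, either way. A call with a gripper value outside its range is refused whole. The fingers move at their own pace and stop on an object; "squeeze" is the grip in N (left out, the last holds). Time passes only in rows, so rows that do not move let the fingers close. It gives the time, the measured TCP pose, the force, the opening and the grip force at its end, in the units of the state.
- get_state(): the state, without advancing time (a new reading comes with each control period).
- capture(name): name is "scene" or "top" or "wrist"; returns a dict with "image" (420x560x3 uint8, red, green, blue), "camera_matrix" (3x3 intrinsics, pixels), "k1" (the pictures are not rectified: a ray, as slopes to the right and down, at radius r is drawn at 1 + k1 r^2 times it, then the intrinsics apply), "xyz" and "attitude" of the camera in the world; the wrist camera has in their place "T_tool_cam" (4x4, takes a point from camera to tool coordinates, whose origin is the TCP and whose axes are the flange's). Camera axes: x right, y up, looking along -z (the intrinsics and any distortion apply to the point x, -y, -z); pixel columns grow to the right and rows downward; lengths in mm; the calibration is good to about 2 mm. A picture is of the moment at which its call begins: read the wrist's pose just before it. There is no depth.
- workorder.job_done(): hands the job in; it is judged then, once.
The state is a dict: "time": time; "joints": joint angles; "qvel": joint speeds; "joint_efforts": joint torques, N m; "tcp_pos": TCP position; "orientation": TCP orientation; "ft_force": force on the tool from outside, world axes, zero at the start; "moment": the same for the moment, N m; "gripper_width": finger opening in mm; "grasp_force": force on a finger pad.
Only numpy, scipy, OpenCV 4.12 (cv2) and the standard library are available. Lean on these libraries where they do the work, as an engineer would, in place of code of your own. Each camera call takes 0.05 s, during which the arm holds its last target. There are 200 camera calls.

## Working session

There is one attempt and no reset: what is moved stays moved. The work goes in short steps, Python scripts to look and compute and a tool call to move; the robot and the scene stay as the last step left them, time stands still between calls to the robot, and variables do not carry over. Pictures are saved under pics/ and viewed, at most 10 in all, crops included, and the job is handed in when it is done.

Besides the shell and the picture viewer there is one more tool, called after "Emit:" as name(argument=value, ...) on one line, values as JSON. carry_out: Moves the arm, as the interface text tells. Its arguments: {"type":"object","properties":{"motion":{"type":"array"},"squeeze":{"type":"number"}},"required":["motion"]}

```bash
mkdir -p pics; cat > h.py <<'E'
import numpy as np, cv2
from rig import get_state, capture, workorder
def save(c,n): cv2.imwrite('pics/'+n+'.png',c['image'][:,:,::-1])
def cam(c,s=None):
    if 'xyz' in c: return np.array(c['xyz'],float),np.array(c['attitude'],float)
    T=np.array(c['T_tool_cam'],float); R=np.array(s['orientation'],float)
    return np.array(s['tcp_pos'])+R@T[:3,3], R@T[:3,:3]
def ray(c,uv,s=None):
    p,R=cam(c,s); K=np.array(c['camera_matrix'],float)
    uv=np.array(uv,float).reshape(-1,1,2)
    x=cv2.undistortPoints(uv,K,np.array([c['k1'],0,0,0,0.]))[:,0]
    d=np.c_[x[:,0],-x[:,1],-np.ones(len(x))]@R.T
    return p,d
def onplane(c,uv,z,s=None):
    p,d=ray(c,uv,s); return p+d*((z-p[2])/d[:,2])[:,None]
def proj(c,P,s=None):
    p,R=cam(c,s); K=np.array(c['camera_matrix'],float)
    q=(np.array(P,float).reshape(-1,3)-p)@R; x=np.c_[q[:,0],-q[:,1]]/(-q[:,2:])
    r2=(x**2).sum(1,keepdims=True); x=x*(1+c['k1']*r2); return x@K[:2,:2].T+K[:2,2]
E
python3 - <<'E'
from h import *
s=get_state(); print(s)
for n in ('scene','top','wrist'):
    c=capture(n); save(c,n+'0'); print(n,{k:np.round(v,3).tolist() for k,v in c.items() if k!='image'})
E
```

```text
{'time': 0.0, 'joints': array([ 6.33280602e+01,  5.26269360e+00,  7.05807726e+01,  1.00974469e-04,
        1.04268740e+02, -3.24846262e+00]), 'qvel': array([ 0.04102838, -0.00499616, -0.0113814 , -0.03305491,  0.04579864,
        0.06802775]), 'joint_efforts': array([ 1.03416434e-03, -4.46465528e+01, -4.06441319e+01,  6.98813866e-02,
        2.97232973e-02, -1.73336530e-04]), 'tcp_pos': array([238.37594684, 550.28179877, 221.52215105]), 'orientation': array([[-9.17591938e-01,  3.97522653e-01, -8.80602776e-04],
       [ 3.97523612e-01,  9.17590278e-01, -1.74921705e-03],
       [ 1.12679143e-04, -1.95512786e-03, -9.99998082e-01]]), 'ft_force': array([-0.65366298, -0.05206672, -0.41632023]), 'moment': array([ 0.01187524,  0.00372462, -0.00125629]), 'grasp_force': 0.0, 'gripper_width': 88.10424754810533}
scene {'camera_matrix': [[500.217, 0.0, 281.272], [0.0, 500.217, 210.658], [0.0, 0.0, 1.0]], 'k1': 0.056, 'xyz': [1146.678, 494.048, 1285.766], 'attitude': [[-0.709, -0.607, 0.358], [0.705, -0.619, 0.346], [0.012, 0.498, 0.867]]}
top {'camera_matrix': [[393.97, 0.0, 280.684], [0.0, 393.97, 209.451], [0.0, 0.0, 1.0]], 'k1': -0.107, 'xyz': [460.673, -9.422, 1283.372], 'attitude': [[-0.029, 0.987, -0.16], [-1.0, -0.03, 0.002], [-0.003, 0.16, 0.987]]}
wrist {'camera_matrix': [[309.758, 0.0, 277.02], [0.0, 309.758, 208.324], [0.0, 0.0, 1.0]], 'k1': -0.039, 'T_tool_cam': [[-0.001, 0.957, 0.29, 79.528], [1.0, 0.001, 0.002, -0.257], [0.001, 0.29, -0.957, -163.2], [0.0, 0.0, 0.0, 1.0]]}
```

View pics/top0.png

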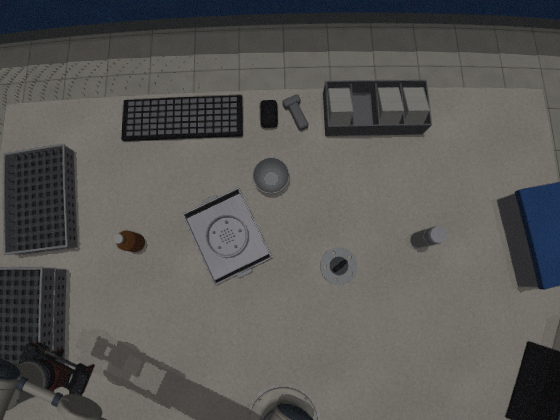

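View pics/scene0.png

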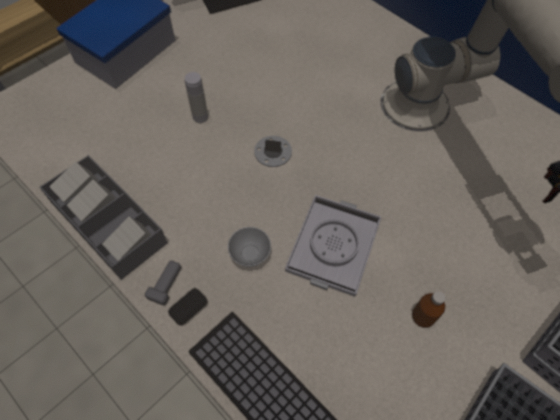

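The top view shows the retainer near (338,266), the well near (228,236), the bowl (271,176), the bottle (130,241) and the can (428,236). The scene view agrees, with the retainer near (273,151) and the well near (334,243).

```bash
cat >> h.py <<'E'
def plan(target,s):
    R=np.array(s['orientation']); return np.round(R.T@(np.array(target)-s['tcp_pos'])/40,3)
E
python3 - <<'E'
from h import *
s=get_state(); c=capture('top'); c2=capture('scene')
im=c['image']; hsv=cv2.cvtColor(im,cv2.COLOR_RGB2HSV)
# dark fin
m=(im.max(2)<45).astype(np.uint8); m[:240]=0;m[290:]=0;m[:,:320]=0;m[:,360:]=0
ys,xs=np.nonzero(m); print('fin',len(xs),xs.mean(),ys.mean())
print('fin mid h', onplane(c,[xs.mean(),ys.mean()],40))
print('disc',onplane(c,[[338,266]],6), 'scene',onplane(c2,[[273,151]],6))
print('well',onplane(c,[[228,236]],34),'scene',onplane(c2,[[334,243]],34))
for n,p,z in(('bottle',(130,241),75),('can',(428,236),90),('bowl',(271,176),40)): print(n,onplane(c,[p],z))
E
```

```text
fin 95 339.0315789473684 265.88421052631577
fin mid h [[ 477.96637593 -189.35921442   40.        ]]
disc [[ 478.18232483 -190.92489292    6.        ]] scene [[ 483.59729746 -189.42979016    6.        ]]
well [[583.07529843 158.66837069  34.        ]] scene [[598.13789828 170.88182196  34.        ]]
bottle [[571.38723874 461.72911266  75.        ]]
can [[ 558.19213264 -462.77570912   90.        ]]
bowl [[773.62112094  16.49522406  40.        ]]
```

Emit:
carry_out(motion=[{"tx": -0.74,"ty": -0.34,"tz": -0.05},{"tx": -0.74,"ty": -0.34,"tz": -0.05},{"tx": -0.74,"ty": -0.34,"tz": -0.05},{"tx": -0.74,"ty": -0.34,"tz": -0.05},{"tx": -0.74,"ty": -0.34,"tz": -0.05},{"tx": -0.74,"ty": -0.34,"tz": -0.05},{"tx": -0.74,"ty": -0.34,"tz": -0.05},{"tx": -0.74,"ty": -0.34,"tz": -0.05},{"tx": -0.74,"ty": -0.34,"tz": -0.05},{"tx": -0.74,"ty": -0.34,"tz": -0.05},{"tx": -0.74,"ty": -0.34,"tz": -0.05},{"tx": -0.74,"ty": -0.34,"tz": -0.05},{"tx": -0.74,"ty": -0.34,"tz": -0.05},{"tx": -0.74,"ty": -0.34,"tz": -0.05},{"tx": -0.74,"ty": -0.34,"tz": -0.05},{"tx": -0.74,"ty": -0.34,"tz": -0.05},{},{},{}])

```text
schema error: expected keys wx, wy, wz, tx, ty, tz, hand
```

```bash
python3 - <<'E'
from h import *
import pickle
s=get_state(); c=capture('wrist'); save(c,'well1'); pickle.dump((s,c),open('well1.pkl','wb'))
print(s['tcp_pos'],s['orientation'],s['joints'],proj(c,[[590,165,34]],s))
E
```

```text
[238.44118582 550.47082247 222.09475966] [[-9.17603372e-01  3.97496976e-01 -4.53143340e-04]
 [ 3.97497222e-01  9.17603033e-01 -7.95222211e-04]
 [ 9.97072789e-05 -9.09821801e-04 -9.99999581e-01]] [ 6.33290539e+01  5.24363797e+00  7.05428802e+01  2.83654180e-03
  1.04265851e+02 -3.24844016e+00] [[149.62568827 465.95359885]]
```

View pics/well1.png

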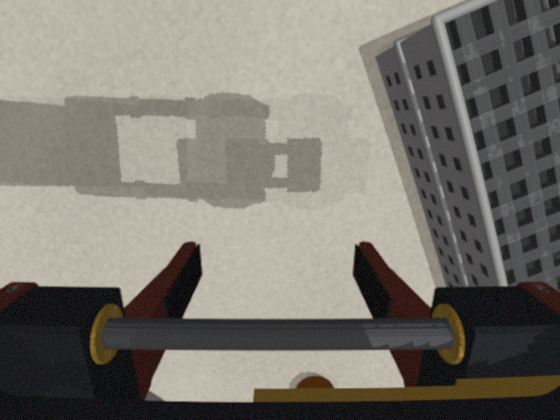

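The picture shows only table, a crate and the fingers, whose tips are near (195,245) and (365,245). The move was refused because every row needs all the keys. In the image, up is tool +x, so I'll place the well ahead of the fingers.

Emit:
carry_out(motion=[{"wx": 0,"wy": 0,"wz": 0,"tx": -0.83,"ty": -0.34,"tz": -0.05,"hand": 80},{"wx": 0,"wy": 0,"wz": 0,"tx": -0.83,"ty": -0.34,"tz": -0.05,"hand": 80},{"wx": 0,"wy": 0,"wz": 0,"tx": -0.83,"ty": -0.34,"tz": -0.05,"hand": 80},{"wx": 0,"wy": 0,"wz": 0,"tx": -0.83,"ty": -0.34,"tz": -0.05,"hand": 80},{"wx": 0,"wy": 0,"wz": 0,"tx": -0.83,"ty": -0.34,"tz": -0.05,"hand": 80},{"wx": 0,"wy": 0,"wz": 0,"tx": -0.83,"ty": -0.34,"tz": -0.05,"hand": 80},{"wx": 0,"wy": 0,"wz": 0,"tx": -0.83,"ty": -0.34,"tz": -0.05,"hand": 80},{"wx": 0,"wy": 0,"wz": 0,"tx": -0.83,"ty": -0.34,"tz": -0.05,"hand": 80},{"wx": 0,"wy": 0,"wz": 0,"tx": -0.83,"ty": -0.34,"tz": -0.05,"hand": 80},{"wx": 0,"wy": 0,"wz": 0,"tx": -0.83,"ty": -0.34,"tz": -0.05,"hand": 80},{"wx": 0,"wy": 0,"wz": 0,"tx": -0.83,"ty": -0.34,"tz": -0.05,"hand": 80},{"wx": 0,"wy": 0,"wz": 0,"tx": -0.83,"ty": -0.34,"tz": -0.05,"hand": 80},{"wx": 0,"wy": 0,"wz": 0,"tx": -0.83,"ty": -0.34,"tz": -0.05,"hand": 80},{"wx": 0,"wy": 0,"wz": 0,"tx": -0.83,"ty": -0.34,"tz": -0.05,"hand": 80},{"wx": 0,"wy": 0,"wz": 0,"tx": -0.83,"ty": -0.34,"tz": -0.05,"hand": 80},{"wx": 0,"wy": 0,"wz": 0,"tx": -0.83,"ty": -0.34,"tz": -0.05,"hand": 80},{"wx": 0,"wy": 0,"wz": 0,"tx": 0,"ty": 0,"tz": 0,"hand": 80},{"wx": 0,"wy": 0,"wz": 0,"tx": 0,"ty": 0,"tz": 0,"hand": 80},{"wx": 0,"wy": 0,"wz": 0,"tx": 0,"ty": 0,"tz": 0,"hand": 80}])

```text
time: 2.2
tcp_pos: [638.9, 140.5, 254.7]
orientation: [[-0.918, 0.397, -0.0], [0.397, 0.918, 0.0], [0.0, 0.0, -1.0]]
ft_force: [-0.7, 0.4, 0.5]
gripper_width: 80.1
grasp_force: 0.0
```

```bash
python3 - <<'E'
from h import *
import pickle
s=get_state(); c=capture('wrist'); save(c,'well2'); pickle.dump((s,c),open('well2.pkl','wb'))
print(s['tcp_pos'],s['orientation'],s['joints'],proj(c,[[590,165,34]],s))
E
```

```text
[638.93644647 140.53556792 254.68252439] [[-9.17919773e-01  3.96765961e-01 -2.51863316e-04]
 [ 3.96765856e-01  9.17919773e-01  3.82211711e-04]
 [ 3.82838914e-04  2.50908923e-04 -9.99999895e-01]] [ 9.41293170e+00  1.44708442e+01  5.69550053e+01  2.52827978e-02
  1.08584804e+02 -5.72028566e+01] [[280.15912625 136.13672145]]
```

View pics/well2.png

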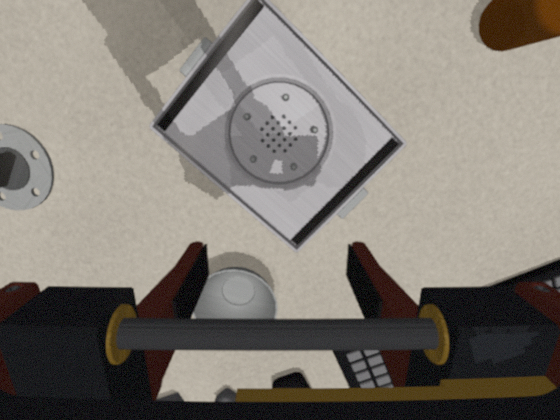

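The well is near (280,133). Its studs are near (285,97), (247,117), (253,159), (293,167) and (314,130). A zoomed crop next.

```bash
python3 - <<'E'
from h import *
import pickle
s,c=pickle.load(open('well2.pkl','rb'))
im=c['image'][72:196,212:348]; g=cv2.resize(im,None,fx=5.5,fy=4.8*5.5/4.8*0.87,interpolation=cv2.INTER_CUBIC)
im2=cv2.resize(im,None,fx=4.8,fy=4.8,interpolation=cv2.INTER_CUBIC)
cv2.imwrite('pics/wcrop.png',cv2.convertScaleAbs(im2[:,:,::-1],alpha=1.4))
P=onplane(c,[[285,97],[247,117],[253,159],[293,167],[314,130]],25,s)
m=P.mean(0);print(m,np.linalg.norm(P-m,axis=1),np.degrees(np.arctan2(*(P-m)[:,1::-1].T))%72)
E
```

```text
[587.91722443 163.60575568  25.        ] [44.87059699 43.73812919 44.13052624 44.54847097 44.28973901] [2.4536871  1.86115912 1.86369354 1.32978499 1.7455091 ]
```

View pics/wcrop.png

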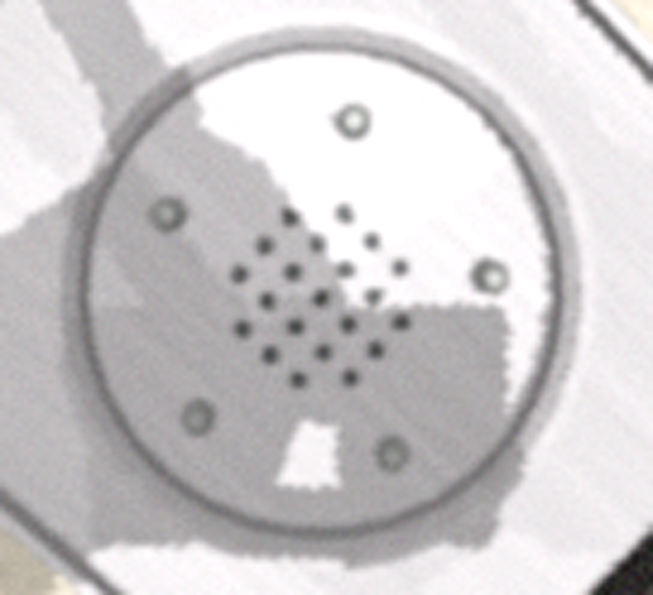

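The crop shows the studs at (353,121), (168,214), (198,418), (392,455) and (490,276), with the bore's outline centred near (320,288).

```bash
python3 - <<'E'
from h import *
import pickle
s,c=pickle.load(open('well2.pkl','rb'))
uv=(np.array([[353,121],[168,214],[198,418],[392,455],[490,276]])+.5)/4.8-.5+[212,72]
for z in(18,22):
    P=onplane(c,uv,z,s)
    m=P.mean(0);print(m,np.linalg.norm(P-m,axis=1),np.degrees(np.arctan2(*(P-m)[:,1::-1].T))%72)
# retainer view: TCP so that retainer is ~55mm ahead in tool x, same orientation
R=s['orientation']; t=np.array([480,-190,250])-55*R[:,0]; t[2]=250
print(t,plan(t,s))
E
```

```text
[587.6270032  163.63442007  18.        ] [45.25165546 44.96333114 45.16788398 45.4497693  44.81688766] [1.98818643 1.76620356 2.07593355 1.89519309 2.30343371]
[587.40943847 163.71602436  22.        ] [44.79904058 44.51360012 44.716107   44.99517285 44.3686214 ] [1.98818643 1.76620356 2.07593355 1.89519309 2.30343371]
[ 530.48558749 -211.82212208  250.        ] [-1.006 -9.162  0.114]
```

Emit:
carry_out(motion=[{"wx": 0,"wy": 0,"wz": 0,"tx": -0.08,"ty": -0.77,"tz": 0,"hand": 80},{"wx": 0,"wy": 0,"wz": 0,"tx": -0.08,"ty": -0.77,"tz": 0,"hand": 80},{"wx": 0,"wy": 0,"wz": 0,"tx": -0.08,"ty": -0.77,"tz": 0,"hand": 80},{"wx": 0,"wy": 0,"wz": 0,"tx": -0.08,"ty": -0.77,"tz": 0,"hand": 80},{"wx": 0,"wy": 0,"wz": 0,"tx": -0.08,"ty": -0.77,"tz": 0,"hand": 80},{"wx": 0,"wy": 0,"wz": 0,"tx": -0.08,"ty": -0.77,"tz": 0,"hand": 80},{"wx": 0,"wy": 0,"wz": 0,"tx": -0.08,"ty": -0.77,"tz": 0,"hand": 80},{"wx": 0,"wy": 0,"wz": 0,"tx": -0.08,"ty": -0.77,"tz": 0,"hand": 80},{"wx": 0,"wy": 0,"wz": 0,"tx": -0.08,"ty": -0.77,"tz": 0,"hand": 80},{"wx": 0,"wy": 0,"wz": 0,"tx": -0.08,"ty": -0.77,"tz": 0,"hand": 80},{"wx": 0,"wy": 0,"wz": 0,"tx": -0.08,"ty": -0.77,"tz": 0,"hand": 80},{"wx": 0,"wy": 0,"wz": 0,"tx": -0.08,"ty": -0.77,"tz": 0,"hand": 80},{"wx": 0,"wy": 0,"wz": 0,"tx": 0,"ty": 0,"tz": 0,"hand": 80},{"wx": 0,"wy": 0,"wz": 0,"tx": 0,"ty": 0,"tz": 0,"hand": 80},{"wx": 0,"wy": 0,"wz": 0,"tx": 0,"ty": 0,"tz": 0,"hand": 80}])

```text
time: 3.75
tcp_pos: [528.1, -213.2, 254.9]
orientation: [[-0.918, 0.396, 0.001], [0.396, 0.918, 0.0], [-0.0, 0.0, -1.0]]
ft_force: [1.3, -0.6, 0.1]
gripper_width: 79.8
grasp_force: 0.0
```

```bash
python3 - <<'E'
from h import *
import pickle
s=get_state(); c=capture('wrist'); pickle.dump((s,c),open('ret.pkl','wb'))
u,v=np.round(proj(c,[[480,-190,6]],s)[0]).astype(int); print(s['tcp_pos'],s['joints'],u,v)
x0,y0=max(u-68,0),max(v-62,0)
im=c['image'][y0:y0+124,x0:x0+136]; print(x0,y0)
cv2.imwrite('pics/rcrop.png',cv2.convertScaleAbs(cv2.resize(im,None,fx=4.8,fy=4.8,interpolation=cv2.INTER_CUBIC)[:,:,::-1],alpha=1.4))
E
```

```text
[ 528.06444759 -213.2395705   254.94975209] [-2.54300719e+01  9.83154286e-01  7.16168323e+01  3.04058514e-02
  1.07374779e+02 -9.20935501e+01] 279 136
211 74
```

View pics/rcrop.png

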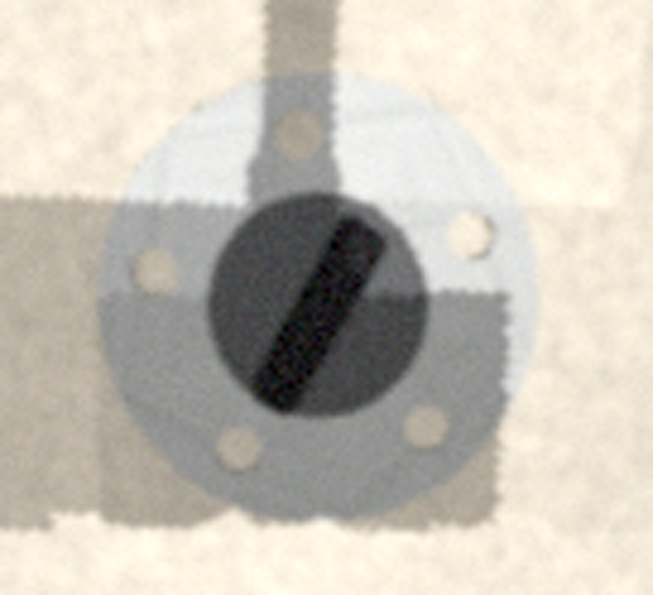

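Holes appear at (297,132), (155,270), (238,448), (427,426) and (471,235). The fin's top edge runs from about (272,398) to (367,227).

```bash
python3 - <<'E'
from h import *
import pickle
s,c=pickle.load(open('ret.pkl','rb'))
f=lambda a:(np.array(a)+.5)/4.8-.5+[211,74]
P=onplane(c,f([[297,132],[155,270],[238,448],[427,426],[471,235]]),3,s)
m=P.mean(0);a=np.degrees(np.arctan2(*(P-m)[:,1::-1].T));print(m,np.linalg.norm(P-m,axis=1),a,a%72)
F=onplane(c,f([[272,398],[367,227]]),52,s); d=F[1]-F[0]; print(F.mean(0),np.linalg.norm(d),np.degrees(np.arctan2(d[1],d[0])))
R=s['orientation']; print('tool x yaw',np.degrees(np.arctan2(R[1,0],R[0,0])), s['joints'][[0,5]])
E
```

```text
[ 480.61437017 -193.94268354    3.        ] [45.26331635 45.14107929 45.32461773 45.15295276 45.35128294] [ 163.53055972 -125.22624426  -52.93309923   19.21457478   90.64813214] [19.53055972 18.77375574 19.06690077 19.21457478 18.64813214]
[ 479.6777938  -193.14183452   52.        ] 46.58473049775255 127.12081987154912
tool x yaw 156.67255793116976 [-25.43007194 -92.0935501 ]
```

Emit:
carry_out(motion=[{"wx": 0,"wy": 0,"wz": 0.987,"tx": 0,"ty": 0,"tz": 0,"hand": 60},{"wx": 0,"wy": 0,"wz": 0.987,"tx": 0,"ty": 0,"tz": 0,"hand": 60},{"wx": 0,"wy": 0,"wz": 0.987,"tx": 0,"ty": 0,"tz": 0,"hand": 60},{"wx": 0,"wy": 0,"wz": 0.987,"tx": 0,"ty": 0,"tz": 0,"hand": 60},{"wx": 0,"wy": 0,"wz": 0.987,"tx": 0,"ty": 0,"tz": 0,"hand": 60},{"wx": 0,"wy": 0,"wz": 0,"tx": 0.222,"ty": -0.132,"tz": 0.8,"hand": 60},{"wx": 0,"wy": 0,"wz": 0,"tx": 0.222,"ty": -0.132,"tz": 0.8,"hand": 60},{"wx": 0,"wy": 0,"wz": 0,"tx": 0.222,"ty": -0.132,"tz": 0.8,"hand": 60},{"wx": 0,"wy": 0,"wz": 0,"tx": 0.222,"ty": -0.132,"tz": 0.8,"hand": 60},{"wx": 0,"wy": 0,"wz": 0,"tx": 0.222,"ty": -0.132,"tz": 0.8,"hand": 60},{"wx": 0,"wy": 0,"wz": 0,"tx": 0,"ty": 0,"tz": 0,"hand": 60},{"wx": 0,"wy": 0,"wz": 0,"tx": 0,"ty": 0,"tz": 0,"hand": 60},{"wx": 0,"wy": 0,"wz": 0,"tx": 0,"ty": 0,"tz": 0,"hand": 60},{"wx": 0,"wy": 0,"wz": 0,"tx": 0,"ty": 0,"tz": 0,"hand": 60}])

```text
time: 5.2
tcp_pos: [481.6, -195.6, 97.3]
orientation: [[-0.602, 0.799, 0.004], [0.799, 0.602, -0.002], [-0.004, 0.002, -1.0]]
ft_force: [0.2, 0.4, 0.6]
gripper_width: 59.7
grasp_force: 0.0
```

```bash
python3 - <<'E'
from h import *
s=get_state();R=s['orientation'];c=capture('wrist');save(c,'pre')
print(s['tcp_pos'],np.degrees(np.arctan2(R[1,0],R[0,0])),R[:,2],plan([480.3,-193.6,18],s)*40)
E
```

```text
[ 481.56315867 -195.58761006   97.26200718] 126.98684680626228 [ 0.00374306 -0.00179288 -0.99999139] [2.640e+00 4.000e-02 7.924e+01]
```

Emit:
carry_out(motion=[{"wx": 0,"wy": 0,"wz": 0,"tx": 0.01,"ty": 0,"tz": 0.33,"hand": 60},{"wx": 0,"wy": 0,"wz": 0,"tx": 0.01,"ty": 0,"tz": 0.33,"hand": 60},{"wx": 0,"wy": 0,"wz": 0,"tx": 0.01,"ty": 0,"tz": 0.33,"hand": 60},{"wx": 0,"wy": 0,"wz": 0,"tx": 0.01,"ty": 0,"tz": 0.33,"hand": 60},{"wx": 0,"wy": 0,"wz": 0,"tx": 0.01,"ty": 0,"tz": 0.33,"hand": 50},{"wx": 0,"wy": 0,"wz": 0,"tx": 0.01,"ty": 0,"tz": 0.33,"hand": 40},{"wx": 0,"wy": 0,"wz": 0,"tx": 0,"ty": 0,"tz": 0,"hand": 30},{"wx": 0,"wy": 0,"wz": 0,"tx": 0,"ty": 0,"tz": 0,"hand": 24},{"wx": 0,"wy": 0,"wz": 0,"tx": 0,"ty": 0,"tz": 0,"hand": 20},{"wx": 0,"wy": 0,"wz": 0,"tx": 0,"ty": 0,"tz": 0,"hand": 16},{"wx": 0,"wy": 0,"wz": 0,"tx": 0,"ty": 0,"tz": 0,"hand": 13},{"wx": 0,"wy": 0,"wz": 0,"tx": 0,"ty": 0,"tz": 0,"hand": 10},{"wx": 0,"wy": 0,"wz": 0,"tx": 0,"ty": 0,"tz": 0,"hand": 5},{"wx": 0,"wy": 0,"wz": 0,"tx": 0,"ty": 0,"tz": 0,"hand": 0},{"wx": 0,"wy": 0,"wz": 0,"tx": 0,"ty": 0,"tz": 0,"hand": 0},{"wx": 0,"wy": 0,"wz": 0,"tx": 0,"ty": 0,"tz": 0,"hand": 0}], squeeze=30)

```text
time: 6.85
tcp_pos: [479.4, -193.1, 16.3]
orientation: [[-0.602, 0.799, 0.002], [0.799, 0.602, -0.0], [-0.002, 0.001, -1.0]]
ft_force: [3.8, 2.4, 5.3]
gripper_width: 11.6
grasp_force: 30.0
```

Emit:
carry_out(motion=[{"wx": 0,"wy": 0,"wz": 0,"tx": 0,"ty": 0,"tz": -0.2,"hand": 0},{"wx": 0,"wy": 0,"wz": 0,"tx": 0,"ty": 0,"tz": -0.5,"hand": 0},{"wx": 0,"wy": 0,"wz": 0,"tx": 0,"ty": 0,"tz": -0.6,"hand": 0},{"wx": 0,"wy": 0,"wz": 0,"tx": 0,"ty": 0,"tz": -0.6,"hand": 0},{"wx": 0,"wy": 0,"wz": 0,"tx": 0,"ty": 0,"tz": -0.6,"hand": 0},{"wx": 0,"wy": 0,"wz": 0,"tx": 0,"ty": 0,"tz": -0.6,"hand": 0},{"wx": 0,"wy": 0,"wz": 0,"tx": 0,"ty": 0,"tz": 0,"hand": 0},{"wx": 0,"wy": 0,"wz": 0,"tx": 0,"ty": 0,"tz": 0,"hand": 0},{"wx": 0,"wy": 0,"wz": 0,"tx": 0,"ty": 0,"tz": 0,"hand": 0}], squeeze=40)

```text
time: 7.75
tcp_pos: [477.4, -192.8, 136.9]
orientation: [[-0.601, 0.799, -0.004], [0.799, 0.601, 0.002], [0.004, -0.002, -1.0]]
ft_force: [0.3, -0.0, -3.6]
gripper_width: 11.8
grasp_force: 40.0
```

```bash
python3 - <<'E'
from h import *
import pickle
s=get_state();R=s['orientation'];c=capture('wrist');pickle.dump((s,c),open('hold.pkl','wb'))
print(s['tcp_pos'],np.degrees(np.arctan2(R[1,0],R[0,0])),R[:,2],s['ft_force'])
im=c['image'][120:320,130:430]
cv2.imwrite('pics/hold.png',cv2.convertScaleAbs(cv2.resize(im,None,fx=2.6,fy=2.6,interpolation=cv2.INTER_CUBIC)[:,:,::-1],alpha=1.5))
# rotation to -17.05 => target yaw ~110
t=np.array([587.5,163.6,145.]); print(plan(t,s))
E
```

```text
[ 477.41896768 -192.82902914  136.90158119] 126.95573806148087 [-0.00386675  0.0015439  -0.99999133] [ 0.27590479 -0.02896103 -3.56818103]
[ 5.467  7.556 -0.199]
```

View pics/hold.png

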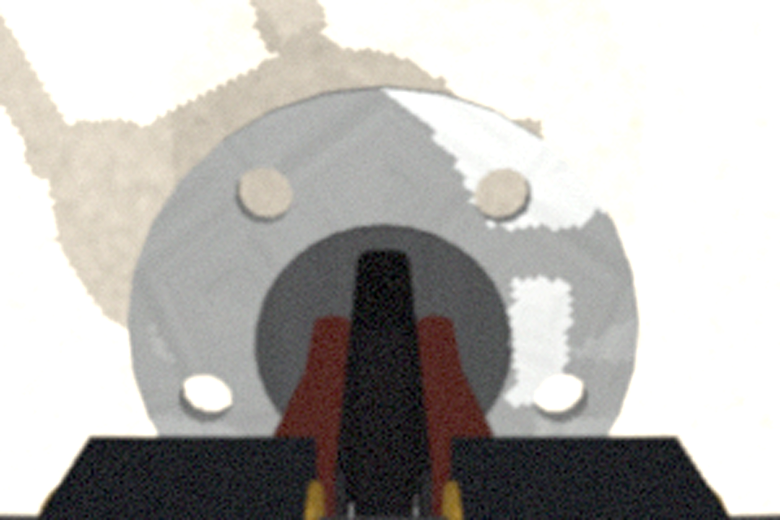

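The four visible holes have rim centres at about (265,193), (503,194), (207,397) and (559,395). The fin is held upright between the fingers.

```bash
python3 - <<'E'
from h import *
import pickle
s,c=pickle.load(open('hold.pkl','rb'))
R=s['orientation'];t=s['tcp_pos']
uv=(np.array([[265,193.3],[502.7,194],[207,397],[559.5,395]])+.5)/2.6-.5+[130,120]
p,d=ray(c,uv,s); p=R.T@(p-t); d=d@R   # tool frame
for h in(8,10.3,12):
    P=(p+d*((h-p[2])/d[:,2])[:,None])[:,:2]
    # fit centre + angle: holes at model angles in tool frame (yaw flips sign): fit similarity
    ang=np.radians([36,-36,108,-108]); 
    best=None
    for sg in(1,-1):
        M=45*np.c_[np.cos(ang),-sg*np.sin(ang)]
        A,_=cv2.estimateAffinePartial2D(M,P,method=cv2.LMEDS) if 0 else (None,None)
        Mm,Pm=M.mean(0),P.mean(0); U,S,V=np.linalg.svd((P-Pm).T@(M-Mm)); Q=U@V
        if np.linalg.det(Q)<0: continue
        res=(P-Pm)-(M-Mm)@Q.T; sc=S.sum()/((M-Mm)**2).sum()
        print(h,sg,'centre',Pm-Q@Mm*sc,'scale',sc,'ang',np.degrees(np.arctan2(Q[1,0],Q[0,0])),np.abs(res).max())
E
```

```text
8 1 centre [-0.01852493 -0.2627996 ] scale 0.9827855124733736 ang -0.038139130788623354 0.9922648548725874
10.3 1 centre [-1.08594353 -0.26479197] scale 0.9959887499955723 ang -0.03813913078862122 0.4304067725329901
12 1 centre [-1.87490511 -0.26626458] scale 1.0057476646858932 ang -0.03813913078861568 0.4427752869704946
```

Emit:
carry_out(motion=[{"wx": 0,"wy": 0,"wz": 0.943,"tx": 0,"ty": 0,"tz": 0,"hand": 0},{"wx": 0,"wy": 0,"wz": 0.943,"tx": 0,"ty": 0,"tz": 0,"hand": 0},{"wx": 0,"wy": 0,"wz": 0.943,"tx": 0,"ty": 0,"tz": 0,"hand": 0},{"wx": 0,"wy": 0,"wz": 0,"tx": 0.25,"ty": 0.19,"tz": 0,"hand": 0},{"wx": 0,"wy": 0,"wz": 0,"tx": 0.467,"ty": 0.353,"tz": 0,"hand": 0},{"wx": 0,"wy": 0,"wz": 0,"tx": 0.467,"ty": 0.353,"tz": 0,"hand": 0},{"wx": 0,"wy": 0,"wz": 0,"tx": 0.467,"ty": 0.353,"tz": 0,"hand": 0},{"wx": 0,"wy": 0,"wz": 0,"tx": 0.467,"ty": 0.353,"tz": 0,"hand": 0},{"wx": 0,"wy": 0,"wz": 0,"tx": 0.467,"ty": 0.353,"tz": 0,"hand": 0},{"wx": 0,"wy": 0,"wz": 0,"tx": 0.467,"ty": 0.353,"tz": 0,"hand": 0},{"wx": 0,"wy": 0,"wz": 0,"tx": 0.467,"ty": 0.353,"tz": 0,"hand": 0},{"wx": 0,"wy": 0,"wz": 0,"tx": 0.467,"ty": 0.353,"tz": 0,"hand": 0},{"wx": 0,"wy": 0,"wz": 0,"tx": 0.467,"ty": 0.353,"tz": 0,"hand": 0},{"wx": 0,"wy": 0,"wz": 0,"tx": 0.467,"ty": 0.353,"tz": 0,"hand": 0},{"wx": 0,"wy": 0,"wz": 0,"tx": 0.467,"ty": 0.353,"tz": 0,"hand": 0},{"wx": 0,"wy": 0,"wz": 0,"tx": 0.467,"ty": 0.353,"tz": 0,"hand": 0},{"wx": 0,"wy": 0,"wz": 0,"tx": 0.467,"ty": 0.353,"tz": 0,"hand": 0},{"wx": 0,"wy": 0,"wz": 0,"tx": 0.467,"ty": 0.353,"tz": 0,"hand": 0},{"wx": 0,"wy": 0,"wz": 0,"tx": 0.467,"ty": 0.353,"tz": 0,"hand": 0},{"wx": 0,"wy": 0,"wz": 0,"tx": 0.25,"ty": 0.19,"tz": 0,"hand": 0}])

```text
time: 9.8
tcp_pos: [588.6, 169.0, 138.1]
orientation: [[-0.346, 0.938, -0.002], [0.938, 0.346, 0.0], [0.001, -0.002, -1.0]]
ft_force: [-0.7, 0.3, -2.9]
gripper_width: 11.7
grasp_force: 40.0
```

Emit:
carry_out(motion=[{"wx": 0,"wy": 0,"wz": 0,"tx": 0.2,"ty": 0.14,"tz": 0,"hand": 0},{"wx": 0,"wy": 0,"wz": 0,"tx": 0,"ty": 0,"tz": 0,"hand": 0},{"wx": 0,"wy": 0,"wz": 0,"tx": 0,"ty": 0,"tz": 0,"hand": 0},{"wx": 0,"wy": 0,"wz": 0,"tx": 0,"ty": 0,"tz": 0,"hand": 0},{"wx": 0,"wy": 0,"wz": 0,"tx": 0,"ty": 0,"tz": 0,"hand": 0}])

```text
time: 10.3
tcp_pos: [591.7, 175.2, 139.6]
orientation: [[-0.341, 0.94, 0.0], [0.94, 0.341, -0.0], [-0.0, 0.0, -1.0]]
ft_force: [-0.2, -0.2, -3.4]
gripper_width: 11.8
grasp_force: 40.0
```

```bash
cat > st.py <<'E'
from h import *
s=get_state();R=s['orientation'];T=np.array([587.3,165.0,0])
print('tcp',np.round(s['tcp_pos'],2),'yaw',np.degrees(np.arctan2(R[1,0],R[0,0])),'z',np.round(R[:,2],4),'F',np.round(s['ft_force'],1),'M',np.round(s['moment'],2),'to go mm',np.round(R.T@(T-s['tcp_pos']),2)[:2],s['time'],s['gripper_width'])
E
python3 st.py
```

```text
tcp [591.74 175.22 139.63] yaw 109.94111420169345 z [ 2.e-04 -1.e-04 -1.e+00] F [-0.2 -0.2 -3.4] M [0.01 0.02 0.  ] to go mm [-8.07 -7.68] 10.3 11.806287649637813
```

Emit:
carry_out(motion=[{"wx": 0,"wy": 0,"wz": 0,"tx": -0.1,"ty": -0.096,"tz": 0,"hand": 0},{"wx": 0,"wy": 0,"wz": 0,"tx": -0.1,"ty": -0.096,"tz": 0,"hand": 0},{"wx": 0,"wy": 0,"wz": 0,"tx": 0,"ty": 0,"tz": 0.24,"hand": 0},{"wx": 0,"wy": 0,"wz": 0,"tx": 0,"ty": 0,"tz": 0.24,"hand": 0},{"wx": 0,"wy": 0,"wz": 0,"tx": 0,"ty": 0,"tz": 0.24,"hand": 0},{"wx": 0,"wy": 0,"wz": 0,"tx": 0,"ty": 0,"tz": 0.24,"hand": 0},{"wx": 0,"wy": 0,"wz": 0,"tx": 0,"ty": 0,"tz": 0.24,"hand": 0},{"wx": 0,"wy": 0,"wz": 0,"tx": 0,"ty": 0,"tz": 0.24,"hand": 0},{"wx": 0,"wy": 0,"wz": 0,"tx": 0,"ty": 0,"tz": 0.24,"hand": 0},{"wx": 0,"wy": 0,"wz": 0,"tx": 0,"ty": 0,"tz": 0.2,"hand": 0},{"wx": 0,"wy": 0,"wz": 0,"tx": 0,"ty": 0,"tz": 0,"hand": 0},{"wx": 0,"wy": 0,"wz": 0,"tx": 0,"ty": 0,"tz": 0,"hand": 0},{"wx": 0,"wy": 0,"wz": 0,"tx": 0,"ty": 0,"tz": 0,"hand": 0},{"wx": 0,"wy": 0,"wz": 0,"tx": 0,"ty": 0,"tz": 0,"hand": 0}])

```text
time: 11.7
tcp_pos: [587.6, 166.0, 65.0]
orientation: [[-0.342, 0.94, 0.001], [0.94, 0.342, 0.0], [-0.0, 0.001, -1.0]]
ft_force: [-0.5, -0.2, -3.0]
gripper_width: 11.8
grasp_force: 40.0
```

```bash
python3 st.py; python3 - <<'E'
from h import *
import pickle
s=get_state();c=capture('wrist');pickle.dump((s,c),open('over.pkl','wb'))
im=c['image'][120:320,130:430]
cv2.imwrite('pics/over.png',cv2.convertScaleAbs(cv2.resize(im,None,fx=2.6,fy=2.6,interpolation=cv2.INTER_CUBIC)[:,:,::-1],alpha=1.5))
E
```

```text
tcp [587.64 165.96  65.04] yaw 109.99509891454157 z [ 1.3e-03  3.0e-04 -1.0e+00] F [-0.5 -0.2 -3. ] M [-0.08  0.03 -0.02] to go mm [-0.78 -0.74] 11.7 11.838603839296933
```

View pics/over.png

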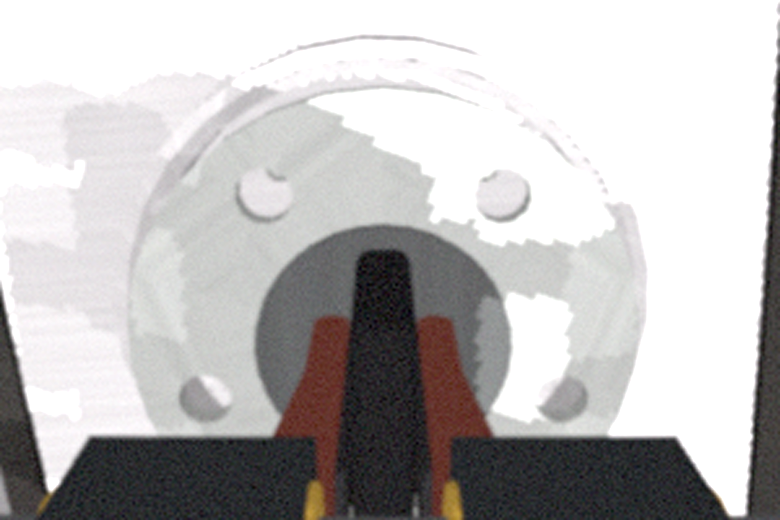

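The far-side stud tips just show in the upper edges of the holes, near (275,174) and (487,177). I'll compare them with the prediction.

```bash
python3 - <<'E'
from h import *
import pickle
s,c=pickle.load(open('over.pkl','rb'))
a=np.radians([74,146]);W=np.array([587.5,163.6,0])
for z in(25,20,12):
    print(z,(proj(c,[W+[45*np.cos(t),45*np.sin(t),z] for t in a],s)-[130,120]+.5)*2.6)
E
```

```text
25 [[483.00309284 169.04166729]
 [277.94342736 169.30889088]]
20 [[480.7510701  164.92000031]
 [280.31079545 165.1811514 ]]
12 [[477.35106859 158.69852699]
 [283.88497502 158.95049166]]
```

Emit:
carry_out(motion=[{"wx": 0,"wy": 0,"wz": 0,"tx": -0.02,"ty": -0.018,"tz": 0.06,"hand": 0},{"wx": 0,"wy": 0,"wz": 0,"tx": 0,"ty": 0,"tz": 0.06,"hand": 0},{"wx": 0,"wy": 0,"wz": 0,"tx": 0,"ty": 0,"tz": 0.06,"hand": 0},{"wx": 0,"wy": 0,"wz": 0,"tx": 0,"ty": 0,"tz": 0.06,"hand": 0},{"wx": 0,"wy": 0,"wz": 0,"tx": 0,"ty": 0,"tz": 0.06,"hand": 0},{"wx": 0,"wy": 0,"wz": 0,"tx": 0,"ty": 0,"tz": 0.06,"hand": 0},{"wx": 0,"wy": 0,"wz": 0,"tx": 0,"ty": 0,"tz": 0.06,"hand": 0},{"wx": 0,"wy": 0,"wz": 0,"tx": 0,"ty": 0,"tz": 0,"hand": 0},{"wx": 0,"wy": 0,"wz": 0,"tx": 0,"ty": 0,"tz": 0,"hand": 0},{"wx": 0,"wy": 0,"wz": 0,"tx": 0,"ty": 0,"tz": 0,"hand": 0}])

```text
time: 12.75
tcp_pos: [587.0, 164.9, 47.6]
orientation: [[-0.342, 0.94, 0.0], [0.94, 0.342, 0.0], [-0.0, 0.0, -1.0]]
ft_force: [-0.4, -0.0, -3.0]
gripper_width: 12.0
grasp_force: 40.0
```

```bash
python3 st.py
```

```text
tcp [586.96 164.86  47.64] yaw 109.99108087056071 z [ 3.e-04  0.e+00 -1.e+00] F [-0.4 -0.  -3. ] M [-0.04  0.04  0.04] to go mm [0.02 0.35] 12.75 12.002824344446616
```

Already within the flare and no contact. Continue down 8 mm in small steps.

Emit:
carry_out(motion=[{"wx": 0,"wy": 0,"wz": 0,"tx": 0,"ty": 0,"tz": 0.03,"hand": 0},{"wx": 0,"wy": 0,"wz": 0,"tx": 0,"ty": 0,"tz": 0.03,"hand": 0},{"wx": 0,"wy": 0,"wz": 0,"tx": 0,"ty": 0,"tz": 0.03,"hand": 0},{"wx": 0,"wy": 0,"wz": 0,"tx": 0,"ty": 0,"tz": 0.03,"hand": 0},{"wx": 0,"wy": 0,"wz": 0,"tx": 0,"ty": 0,"tz": 0.03,"hand": 0},{"wx": 0,"wy": 0,"wz": 0,"tx": 0,"ty": 0,"tz": 0.03,"hand": 0},{"wx": 0,"wy": 0,"wz": 0,"tx": 0,"ty": 0,"tz": 0.02,"hand": 0},{"wx": 0,"wy": 0,"wz": 0,"tx": 0,"ty": 0,"tz": 0,"hand": 0},{"wx": 0,"wy": 0,"wz": 0,"tx": 0,"ty": 0,"tz": 0,"hand": 0}])

```text
time: 13.65
tcp_pos: [586.8, 164.9, 39.4]
orientation: [[-0.342, 0.94, -0.0], [0.94, 0.342, -0.0], [0.0, -0.0, -1.0]]
ft_force: [0.0, -0.2, -3.3]
gripper_width: 12.0
grasp_force: 40.0
```

```bash
python3 st.py
```

```text
tcp [586.82 164.85  39.4 ] yaw 109.99338581729255 z [-1.e-04 -0.e+00 -1.e+00] F [ 0.  -0.2 -3.3] M [-0.01  0.02  0.03] to go mm [-0.03  0.5 ] 13.65 12.018567594470019
```

Emit:
carry_out(motion=[{"wx": 0,"wy": 0,"wz": 0,"tx": 0,"ty": 0.01,"tz": 0.02,"hand": 0},{"wx": 0,"wy": 0,"wz": 0,"tx": 0,"ty": 0,"tz": 0.02,"hand": 0},{"wx": 0,"wy": 0,"wz": 0,"tx": 0,"ty": 0,"tz": 0.02,"hand": 0},{"wx": 0,"wy": 0,"wz": 0,"tx": 0,"ty": 0,"tz": 0.02,"hand": 0},{"wx": 0,"wy": 0,"wz": 0,"tx": 0,"ty": 0,"tz": 0.02,"hand": 0},{"wx": 0,"wy": 0,"wz": 0,"tx": 0,"ty": 0,"tz": 0.02,"hand": 0},{"wx": 0,"wy": 0,"wz": 0,"tx": 0,"ty": 0,"tz": 0,"hand": 0},{"wx": 0,"wy": 0,"wz": 0,"tx": 0,"ty": 0,"tz": 0,"hand": 0}])

```text
time: 14.45
tcp_pos: [587.2, 165.0, 34.6]
orientation: [[-0.342, 0.94, -0.0], [0.94, 0.342, -0.0], [-0.0, -0.0, -1.0]]
ft_force: [0.6, -0.6, -3.2]
gripper_width: 11.8
grasp_force: 40.0
```

```bash
python3 st.py
```

```text
tcp [587.22 165.    34.61] yaw 109.99230474793168 z [-0. -0. -1.] F [ 0.6 -0.6 -3.2] M [-0.05  0.07 -0.02] to go mm [-0.03  0.08] 14.45 11.827085817551877
```

Emit:
carry_out(motion=[{"wx": 0,"wy": 0,"wz": 0,"tx": 0,"ty": 0,"tz": 0.02,"hand": 0},{"wx": 0,"wy": 0,"wz": 0,"tx": 0,"ty": 0,"tz": 0.02,"hand": 0},{"wx": 0,"wy": 0,"wz": 0,"tx": 0,"ty": 0,"tz": 0.02,"hand": 0},{"wx": 0,"wy": 0,"wz": 0,"tx": 0,"ty": 0,"tz": 0.02,"hand": 0},{"wx": 0,"wy": 0,"wz": 0,"tx": 0,"ty": 0,"tz": 0.02,"hand": 0},{"wx": 0,"wy": 0,"wz": 0,"tx": 0,"ty": 0,"tz": 0.01,"hand": 0},{"wx": 0,"wy": 0,"wz": 0,"tx": 0,"ty": 0,"tz": 0.01,"hand": 0},{"wx": 0,"wy": 0,"wz": 0,"tx": 0,"ty": 0,"tz": 0.01,"hand": 0},{"wx": 0,"wy": 0,"wz": 0,"tx": 0,"ty": 0,"tz": 0,"hand": 0},{"wx": 0,"wy": 0,"wz": 0,"tx": 0,"ty": 0,"tz": 0,"hand": 0}])

```text
time: 15.45
tcp_pos: [587.2, 165.0, 29.5]
orientation: [[-0.342, 0.94, 0.0], [0.94, 0.342, -0.0], [-0.0, 0.0, -1.0]]
ft_force: [0.9, 0.1, -4.3]
gripper_width: 11.9
grasp_force: 40.0
```

```bash
python3 st.py
```

```text
tcp [587.21 165.02  29.46] yaw 109.99436571844522 z [ 0. -0. -1.] F [ 0.9  0.1 -4.3] M [-0.05  0.   -0.01] to go mm [-0.04  0.08] 15.45 11.949640129840239
```

Emit:
carry_out(motion=[{"wx": 0,"wy": 0,"wz": 0,"tx": 0,"ty": 0,"tz": 0.01,"hand": 0},{"wx": 0,"wy": 0,"wz": 0,"tx": 0,"ty": 0,"tz": 0.01,"hand": 0},{"wx": 0,"wy": 0,"wz": 0,"tx": 0,"ty": 0,"tz": 0,"hand": 0},{"wx": 0,"wy": 0,"wz": 0,"tx": 0,"ty": 0,"tz": 0,"hand": 0},{"wx": 0,"wy": 0,"wz": 0,"tx": 0,"ty": 0,"tz": 0,"hand": 0}])

```text
time: 15.95
tcp_pos: [587.2, 165.0, 28.6]
orientation: [[-0.342, 0.94, -0.0], [0.94, 0.342, -0.0], [-0.0, -0.0, -1.0]]
ft_force: [-0.2, -0.2, -3.2]
gripper_width: 11.7
grasp_force: 40.0
```

```bash
python3 st.py
```

```text
tcp [587.22 165.    28.63] yaw 109.99301095260859 z [-0. -0. -1.] F [-0.2 -0.2 -3.2] M [-0.03  0.04 -0.01] to go mm [-0.03  0.08] 15.95 11.708201465850552
```

Half a millimetre or so still to go; feel for the floor.

Emit:
carry_out(motion=[{"wx": 0,"wy": 0,"wz": 0,"tx": 0,"ty": 0,"tz": 0.01,"hand": 0},{"wx": 0,"wy": 0,"wz": 0,"tx": 0,"ty": 0,"tz": 0.01,"hand": 0},{"wx": 0,"wy": 0,"wz": 0,"tx": 0,"ty": 0,"tz": 0.01,"hand": 0},{"wx": 0,"wy": 0,"wz": 0,"tx": 0,"ty": 0,"tz": 0,"hand": 0},{"wx": 0,"wy": 0,"wz": 0,"tx": 0,"ty": 0,"tz": 0,"hand": 0},{"wx": 0,"wy": 0,"wz": 0,"tx": 0,"ty": 0,"tz": 0,"hand": 0}])

```text
time: 16.55
tcp_pos: [587.4, 165.1, 28.3]
orientation: [[-0.342, 0.94, 0.001], [0.94, 0.342, 0.0], [-0.0, 0.001, -1.0]]
ft_force: [-4.2, -0.4, 5.9]
gripper_width: 12.2
grasp_force: 40.0
```

```bash
python3 st.py
```

```text
tcp [587.37 165.09  28.29] yaw 109.9959700395367 z [ 7.e-04  1.e-04 -1.e+00] F [-4.2 -0.4  5.9] M [-0.33  0.62 -0.03] to go mm [-0.06 -0.12] 16.55 12.175468887426598
```

Emit:
carry_out(motion=[{"wx": 0,"wy": 0,"wz": 0,"tx": 0,"ty": 0,"tz": 0,"hand": 14},{"wx": 0,"wy": 0,"wz": 0,"tx": 0,"ty": 0,"tz": 0,"hand": 18},{"wx": 0,"wy": 0,"wz": 0,"tx": 0,"ty": 0,"tz": 0,"hand": 24},{"wx": 0,"wy": 0,"wz": 0,"tx": 0,"ty": 0,"tz": 0,"hand": 32},{"wx": 0,"wy": 0,"wz": 0,"tx": 0,"ty": 0,"tz": 0,"hand": 40},{"wx": 0,"wy": 0,"wz": 0,"tx": 0,"ty": 0,"tz": 0,"hand": 40},{"wx": 0,"wy": 0,"wz": 0,"tx": 0,"ty": 0,"tz": -0.1,"hand": 40},{"wx": 0,"wy": 0,"wz": 0,"tx": 0,"ty": 0,"tz": -0.3,"hand": 40},{"wx": 0,"wy": 0,"wz": 0,"tx": 0,"ty": 0,"tz": -0.6,"hand": 40},{"wx": 0,"wy": 0,"wz": 0,"tx": 0,"ty": 0,"tz": -0.8,"hand": 40},{"wx": 0,"wy": 0,"wz": 0,"tx": 0,"ty": 0,"tz": -0.8,"hand": 40},{"wx": 0,"wy": 0,"wz": 0,"tx": 0,"ty": 0,"tz": -0.8,"hand": 40},{"wx": 0,"wy": 0,"wz": 0,"tx": -0.5,"ty": 0,"tz": -0.5,"hand": 40},{"wx": 0,"wy": 0,"wz": 0,"tx": -0.5,"ty": 0,"tz": -0.5,"hand": 40},{"wx": 0,"wy": 0,"wz": 0,"tx": -0.5,"ty": 0,"tz": -0.5,"hand": 40},{"wx": 0,"wy": 0,"wz": 0,"tx": 0,"ty": 0,"tz": 0,"hand": 40},{"wx": 0,"wy": 0,"wz": 0,"tx": 0,"ty": 0,"tz": 0,"hand": 40},{"wx": 0,"wy": 0,"wz": 0,"tx": 0,"ty": 0,"tz": 0,"hand": 40}])

```text
time: 18.35
tcp_pos: [607.1, 109.4, 222.3]
orientation: [[-0.343, 0.94, -0.002], [0.94, 0.343, 0.0], [0.001, -0.002, -1.0]]
ft_force: [-0.5, -0.1, -0.3]
gripper_width: 39.9
grasp_force: 0.0
```

```bash
python3 st.py; python3 - <<'E'
from h import *
s=get_state();c=capture('wrist')
u,v=np.round(proj(c,[[587.5,163.6,18]],s)[0]).astype(int);x0,y0=max(u-75,0),max(v-65,0);print(x0,y0)
im=c['image'][y0:y0+130,x0:x0+150]
cv2.imwrite('pics/end.png',cv2.resize(im,None,fx=4.5,fy=4.5,interpolation=cv2.INTER_CUBIC)[:,:,::-1])
E
```

```text
tcp [607.13 109.37 222.31] yaw 110.03129499900153 z [-1.8e-03  2.0e-04 -1.0e+00] F [-0.5 -0.1 -0.3] M [-0.02  0.01  0.01] to go mm [58.89  0.78] 18.35 39.91860562913117
203 69
```

View pics/end.png

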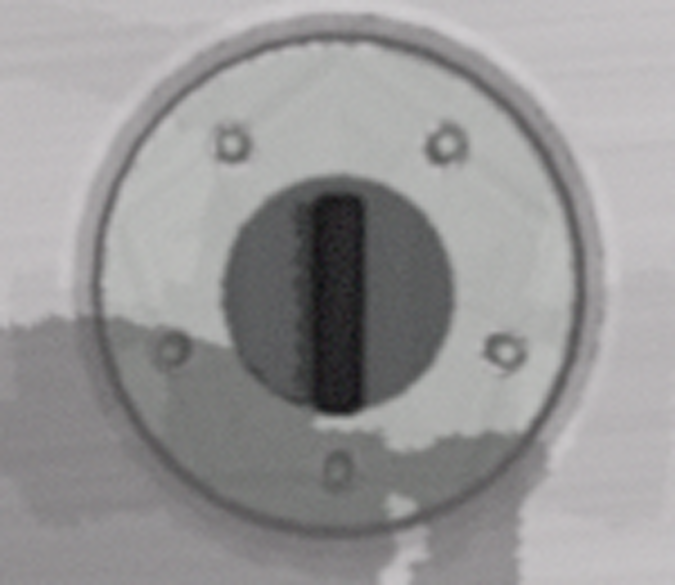

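The retainer is concentric in the bore. Studs show through all five holes, at (232,145), (447,145), (506,350), (338,470) and (174,348), and the gripper is clear. Handing in.

```bash
python3 -c "
from rig import workorder
print(workorder.job_done())"
```

```text
the job is handed in; nothing more can be done
None
```

The retainer is in the well with all five studs through its holes; I felt it meet the floor at about 9 N, let go, and handed the job in at about 18 s (no verdict was returned).

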